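# Ready the gas cooker: swing out the pan support, fit the knob and hold it pressed

### The job

Get the portable gas cooker ready to light: first swing the pan support that is folded across its control shaft round over the burner until it snaps into its end position, like the other two. Then take the loose cooker knob from the worktop, turn it so that its bore matches the flat of the D-shaped shaft, push it fully home and press it in against its spring, and finish while still gripping the knob and keeping it pressed in all the way. Leave the other things on the worktop where they are.

Things in the scene. Friction and masses are not known exactly. Their poses are not given: they have to be found in the camera images.
- cooker: fixed portable one-burner gas cooker, white with a steel top, 220 (x) x 300 (y) x 60 mm tall; origin at the centre of its underside, front looks to its -x. Burner centre 20 mm to +x, 35 mm to +y of it, cap 82 mm high. Three dark pan-support bars (12 mm wide, 92 to 104 mm above the worktop) on posts 88 mm from the burner centre; two already point at it
- support (a joint): swing of the folded third pan support, rad: 0 = folded across the control shaft (starts at 0 to 0.35), grows clockwise seen from above, 2.025 = end stop, bar pointing at the burner centre (cooker's +y). A sprung ball 30 mm from the pivot, ridden over from 0.7 to 0.05 rad before the end, then holds it; passing takes about 2 N at 45 mm from the pivot
- support_pivot (a point): pivot axis of the folded pan support, at the bar's mid-height (98 mm above the worktop), 20 mm to +x and 53 mm to -y of the cooker's origin; its x axis points along the bar to the free end and turns with it. Wall cabinets hang 0.41 m above the rear half of the worktop, nearly over this pivot: keep the wrist low there
- support_end (a point): free end of that bar, 76 mm from the pivot, at the bar's mid-height
- shaft_tip (a point): centre of the top end of the upright D-shaped control shaft, 84 mm above the worktop, 45 mm to -x and 85 mm to -y of the cooker's origin. Shaft 12 mm thick with one flat 3 mm from its axis, on this point's -x side; stands 24 mm out of the top plate, end tapered over 2.5 mm
- shaft_turn (a joint): turn of the shaft, rad: 0 = flat faces the cooker's front, plus is counter-clockwise seen from above; stiff (0.06 N m), stops at 0.5 either way, stays where it is left
- shaft (a joint): how far the shaft is pressed in, m: 0 = out, 0.006 = all the way in (rigid stop); spring 6 N at the start of the travel, 10.8 N at its end
- knob_center (a point): centre, half-way up, of the loose black knob, 42 mm tall, about 60 g, standing bore down on the worktop. Round skirt 46 mm wide, 18 mm tall; above it, up to the top, a grip bar 13 mm wide (y), 46 mm long (x: from -26 to +20 mm). A nose low on the bar's -x end overhangs the skirt by 14 mm. Seated, this point is 5 mm above shaft_tip
- knob_bore (a point): centre of the knob's underside: mouth of its D-shaped bore, 16 mm deep, about 1.3 mm play round the shaft, mouth tapered; same axes as knob_center. The bore's flat is on the -x (nose) side, so the knob goes on only with its nose on the side of the shaft's flat. Seated, it stands 8 mm above the cooker's top plate, pressed in 2 mm
- timer: bystander: round red wind-up kitchen timer with a white dial, 68 mm wide, 45 mm tall; origin at the centre of its underside
- spice_jar: bystander: spice jar with a red cap, 45 mm wide, 106 mm tall; origin at the centre of its underside
- matchbox: bystander: matchbox lying flat, 36 x 56 x 16 mm; origin at the centre of its underside
Things that resemble listed ones, but are neither listed nor needed, are in the scene too. Several things look just like the part that bears knob_center: the one meant starts farthest from the robot's base.

How it is judged:
By the outcome, as a careful person would: the job done as asked, in the order asked, and still so for the second after the job is handed in, while the arm keeps its last pose, push and grip.
It also fails if it takes over 72 s, if anything falls off the work surface, if the arm or the gripper's body presses on something with over 40 N, if the wrist force passes 120 N, or if a joint passes its speed limit or range.

### The arm

A 6-joint arm with a two-finger parallel gripper is mounted at the origin on a cart in front of the work surface, level with it; the furniture and walls round the work are solid. World frame = base frame: x ahead of the robot, y to its left, z up, the work surface at z = 0. Lengths are in mm, angles in degrees, forces in N, time in s.
With the tool pointing down it reaches from about 350 to 850 mm from the base axis. Payload 8.1 kg.
Tool frame: the origin (TCP) lies midway between the tips of the shut fingers; the grasp point (between the pads) lies 19 mm behind it (hold_point_z is the distance from the TCP to the grasp point, in mm); z points along the fingers, y is the direction in which the jaws open and shut (so a half turn about z gives the same grasp; the last joint's range is limited). The gripper opens to 85 mm and grips with 20 to 120 N. Pads are 22 mm wide; open, the fingers measure 114 mm over their backs; the gripper's body (76 mm by 85 mm) begins 54 mm behind the grasp point. The pads swing forward as they close: fully open they stand 13 mm farther back than shut.
Start: joints at [-72.846, 7.471, 85.268, -0, 87.261, -4.893], TCP at [225.244, -556.121, 231.292] pointing down, gripper open.
Joint ranges: [-169.43, 169.43], [-51.17, 129.36], [1.28, 143.12], [-76.62, 256.62], [0, 156.53], [-152.29, 152.29]. Speed limits (degrees/s): [136.94, 136.94, 159.86, 180, 180, 180].

### API

Orientations are given as [roll, pitch, yaw] about the fixed x, y, z axes, in that order (R = Rz(yaw) Ry(pitch) Rx(roll)).
In Python, from bench import sense, snapshot, camera_params, hand_in, hold_point_z gives the robot as it stands.
- The arm moves only by the tool servo_tool, never from a script. Its argument "motion" is a list of rows, each a list of 7 numbers: the finger opening in mm, from 0 to 85.4, then the shift along the tool's x, y, z in mm, then the turn, a rotation vector about the tool's x, y, z in rad. A call has 1 to 10 rows; each row shifts and turns the pose as measured when the row begins, along the tool's axes as they then stand; what a row does not reach is not made up. A row lasts 1/10 s, in which the tool goes at most 50 mm and 8.59 degrees, less where a joint would pass 70% of its speed; a pose out of reach is approached as far as the arm can. A call with a gripper value outside its range is refused whole. The fingers move at their own pace and stop on an object; "force" is the grip in N (left out, the last holds). Time passes only in rows, so rows that do not move let the fingers close. It gives the time, the measured TCP pose, the force and the opening at its end, in the units of the state.
- sense(): the state, without advancing time (a new reading comes with each control period).
- snapshot(name): name is "scene" or "top" or "wrist"; returns the picture (480x640x3 uint8, blue, green, red); there is no depth.
- camera_params(name): a dict with "fx", "fy", "cx", "cy" (pixels), "R" (3x3) and "t" (3): a world point X has camera coordinates R X + t; the wrist camera has in their place "tool_from_camera" (4x4, takes a point from camera to tool coordinates, whose origin is the TCP and whose axes are the flange's). Camera axes: x right, y down, z forward; pixel columns grow to the right and rows downward; lengths in mm; the calibration is good to about 2 mm. The wrist camera is an equidistant fisheye: a pixel r from the principal point sees the ray r / f radians off the axis. A picture is of the moment at which its call begins: read the wrist's pose just before it. camera_params takes no time and is no camera call.
- hand_in(): hands the job in, once; it reports no verdict.
The state is a dict: "time": time; "joint_pos": joint angles; "qd": joint speeds; "joint_efforts": joint torques, N m; "tool_pos": TCP position; "tcp_rot": TCP orientation; "ft_force": force on the tool from outside, world axes, zero at the start; "wrist_torque": the same for the moment, N m; "finger_gap": finger opening in mm.
Only numpy, scipy, OpenCV 4.12 (cv2) and the standard library are available. Lean on these libraries where they do the work, as an engineer would, in place of code of your own. Each camera call takes 0.05 s, during which the arm holds its last target. There are 200 camera calls.

## Working session

There is one attempt and no reset: what is moved stays moved. The work goes in short steps, Python scripts to look and compute and a tool call to move; the robot and the scene stay as the last step left them, time stands still between calls to the robot, and variables do not carry over. Pictures are saved under pics/ and viewed, about 8 in all and at most 12, crops included, and the job is handed in when it is done.

Besides the shell and the picture viewer there is one more tool, called by a JSON object that holds its "op" and its "data", one argument or row to a line. servo_tool: Moves the arm, as the interface text tells. Its arguments: {"type":"object","properties":{"motion":{"type":"array"},"force":{"type":"number"}},"required":["motion"]}

```bash
mkdir -p pics; ls; python3 - <<'E'
from bench import *
import cv2,numpy as np
for n in("scene","top"):
    cv2.imwrite(f"pics/{n}0.png",snapshot(n)); p=camera_params(n); print(n,p)
print(camera_params("wrist")); print(hold_point_z() if callable(hold_point_z) else hold_point_z); print(sense())
E
```

```text
pics
scene {'fx': 538.1273684390701, 'fy': 538.1273684390701, 'cx': 320.4363032655604, 'cy': 243.3275239019579, 'R': array([[-0.81699615, -0.57654349, -0.01071915],
       [-0.24752671,  0.36742792, -0.89650837],
       [ 0.52081458, -0.7297906 , -0.44289711]]), 't': array([476.29003713, 185.04583185, 990.76106834])}
top {'fx': 495.65998682251757, 'fy': 495.65998682251757, 'cx': 322.1383400320217, 'cy': 240.78444837505523, 'R': array([[ 0.10442935, -0.99451318,  0.00616865],
       [-0.97265586, -0.10342407, -0.20795203],
       [ 0.20744902,  0.01571632, -0.97811957]]), 't': array([  42.76450778,  555.9216267 , 1059.10152961])}
{'fx': 371.64829954431775, 'fy': 371.64829954431775, 'cx': 326.50914534020103, 'cy': 245.4711324263866, 'tool_from_camera': array([[-3.77217577e-04, -9.62777413e-01, -2.70295229e-01,
         6.87648456e+01],
       [ 9.99999866e-01, -4.58750144e-04,  2.38467956e-04,
         2.31227442e-01],
       [-3.53589538e-04, -2.70295103e-01,  9.62777457e-01,
        -1.42648617e+02],
       [ 0.00000000e+00,  0.00000000e+00,  0.00000000e+00,
         1.00000000e+00]])}
18.700000000000003
{'time': 0.1, 'joint_pos': array([-7.28479947e+01,  7.51186628e+00,  8.53226204e+01,  9.17647315e-04,
        8.72625387e+01, -4.89323340e+00]), 'qd': array([ 0.02974327, -0.14192904, -0.12137369, -0.09456566, -0.01034073,
        0.04378981]), 'joint_efforts': array([ 1.19263754e-03, -5.70954180e+01, -5.01939833e+01, -2.05920769e-04,
        8.14680388e-03, -2.51801788e-05]), 'tool_pos': array([ 225.08043171, -555.64600212,  230.34204513]), 'tcp_rot': array([-1.79903406e+02, -9.18937778e-03,  2.20451863e+01]), 'ft_force': array([-0.46658056,  0.0948287 ,  0.52723365]), 'wrist_torque': array([0.02812162, 0.00363844, 0.01009878]), 'finger_gap': 85.38805209963253}
```

View pics/top0.png

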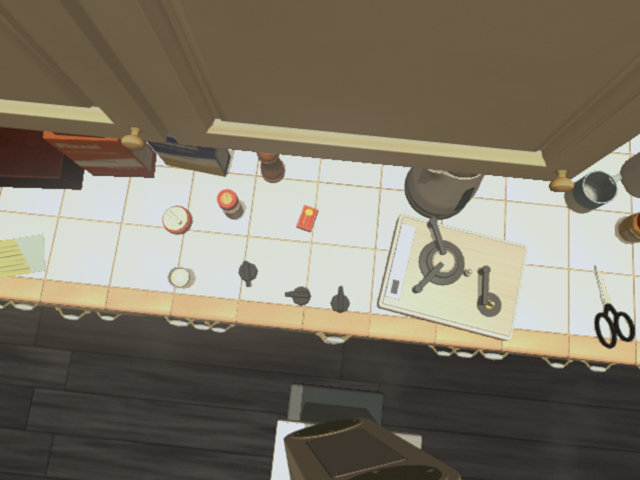

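View pics/scene0.png

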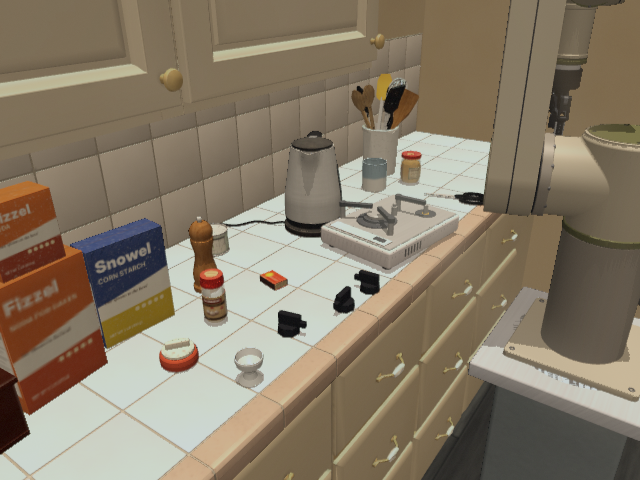

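Top view: the cooker is at about (453,276), with the folded bar running from its pivot near (484,270) to the shaft near (489,303). The three knobs are at (248,272), (299,296) and (341,298). I'll enlarge the cooker and the knobs.

```bash
cat > h.py <<'E'
import numpy as np
from bench import *
def ray(n,u,v,z):
    p=camera_params(n); d=np.array([(u-p['cx'])/p['fx'],(v-p['cy'])/p['fy'],1.]); C=-p['R'].T@p['t']; w=p['R'].T@d
    return C+w*(z-C[2])/w[2]
def proj(n,X):
    p=camera_params(n); c=p['R']@np.asarray(X,float)+p['t']; return np.array([p['fx']*c[0]/c[2]+p['cx'],p['fy']*c[1]/c[2]+p['cy']])
E
python3 - <<'E'
from h import *
import cv2
for k in((248,272),(299,296),(341,298)):
    X=ray("top",*k,21);print(X.round(),np.hypot(*X[:2]).round())
im=cv2.imread("pics/top0.png")
a=cv2.resize(im[205:345,370:535],None,fx=4,fy=4,interpolation=cv2.INTER_CUBIC)[:560,:660]
cv2.imwrite("pics/cook.png",a)
a=cv2.resize(im[255:320,230:360],None,fx=6,fy=6,interpolation=cv2.INTER_CUBIC)
cv2.imwrite("pics/knobs.png",a)
E
```

```text
[465. 263.  21.] 535.0
[423. 141.  21.] 446.0
[428.  45.  21.] 431.0
```

View pics/cook.png

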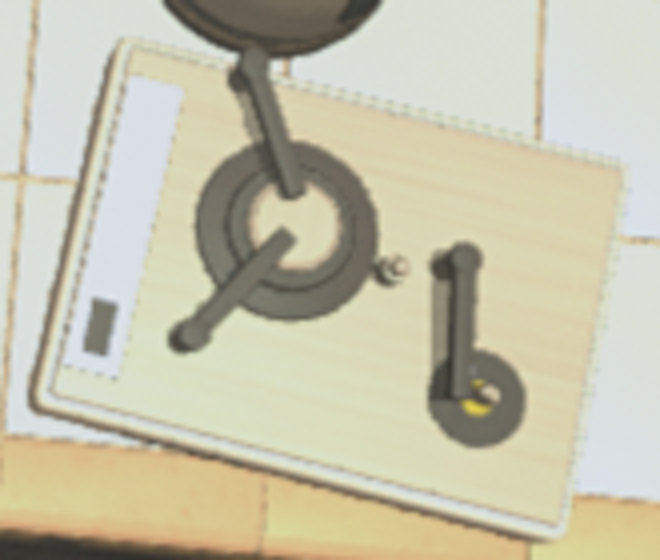

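View pics/knobs.png

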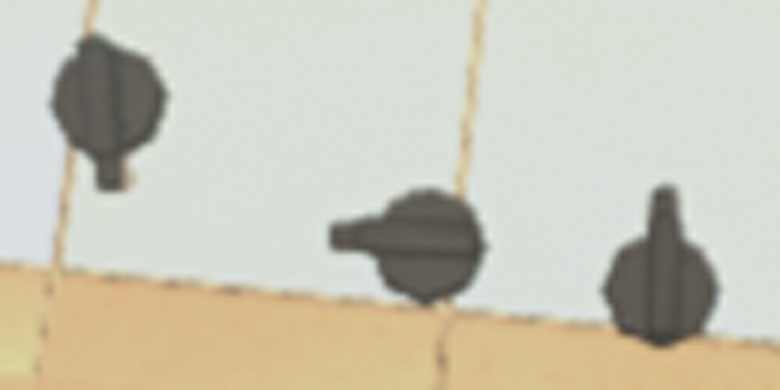

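The knob meant is the left one at (248,272): it is 535 mm from the base, against 446 and 431 mm for the other two. Its nose points toward the robot (crop (112,188)). In the cooker crop the pivot is at (464,258), the shaft tip at (488,394), the burner at (288,230), and the other posts at (252,62) and (188,336). The shaft is offset to the right of the bar's end.

```bash
cat >> h.py <<'E'
from scipy.optimize import least_squares
from scipy.spatial.transform import Rotation as Ro
def T(p,L):
    x,y,a=p; c,s=np.cos(a),np.sin(a); return np.array([x+c*L[0]-s*L[1],y+s*L[0]+c*L[1],L[2]])
def wproj(X,s):
    p=camera_params("wrist"); R=Ro.from_euler('xyz',s['tcp_rot'],degrees=True).as_matrix()
    t=R.T@(np.asarray(X,float)-s['tool_pos']); M=np.linalg.inv(p['tool_from_camera']); c=M[:3,:3]@t+M[:3,3]
    th=np.arctan2(np.hypot(c[0],c[1]),c[2]); ph=np.arctan2(c[1],c[0]); return np.array([p['cx']+p['fx']*th*np.cos(ph),p['cy']+p['fy']*th*np.sin(ph)])
def wray(u,v,z,s):
    p=camera_params("wrist"); R=Ro.from_euler('xyz',s['tcp_rot'],degrees=True).as_matrix()
    du,dv=u-p['cx'],v-p['cy']; r=np.hypot(du,dv); th=r/p['fx']; d=np.array([np.sin(th)*du/r,np.sin(th)*dv/r,np.cos(th)])
    M=p['tool_from_camera']; w=R@M[:3,:3]@d; C=R@M[:3,3]+s['tool_pos']; return C+w*(z-C[2])/w[2]
E
python3 - <<'E'
from h import *
def px(x,y,o,k): return (o[0]+(x+.5)/k-.5,o[1]+(y+.5)/k-.5)
obs=[((464,258),(20,-53,104)),((252,62),(20+76.2,35+44,104)),((188,336),(20-76.2,35+44,104)),((288,230),(20,35,82)),((488,394),(-45,-85,84))]
f=lambda p:np.concatenate([proj("top",T(p,L))-px(*c,(370,205),4) for c,L in obs])
r=least_squares(f,[500,-190,-.3]);print(r.x,np.degrees(r.x[2]),r.fun.round(1));c=r.x
for n,L in dict(pivot=(20,-53,98),tip=(-45,-85,84)).items(): print(n,T(c,L).round(1))
e=ray("top",*px(462,395,(370,205),4),104);pv=T(c,(20,-53,104));print("end",e,np.linalg.norm(e-pv))
d=(e-pv);print("swing",np.pi/2+2.025-((np.arctan2(d[1],d[0])-c[2])%(2*np.pi)))
ko=[((92,40),(20,0,42)),((112,188),(-37,0,21)),((110,103),(0,0,18))]
g=lambda p:np.concatenate([proj("top",T(p,L))-px(*q,(230,255),6) for q,L in ko])
r=least_squares(g,[465,263,0]);print("knob",r.x,np.degrees(r.x[2]),r.fun.round(1))
E
```

```text
[ 5.01341829e+02 -1.97613156e+02 -1.47444824e-01] -8.447966103812998 [-0.5  0.3 -0.6  0.8  0.7 -0.2  0.7 -1.2 -0.4  0.4]
pivot [ 513.3 -253.    98. ]
tip [ 444.3 -275.1   84. ]
end [ 440.84014202 -255.52263484  104.        ] 72.5430916520643
swing 0.2716508123602681
knob [4.67536014e+02 2.65484687e+02 2.17359472e-01] 12.453780380242895 [ 0.3 -0.4  0.3  1.  -0.5 -0.6]
```

{"op": "servo_tool", "data": {
  "motion": [
    [0,33,-22,6,0,0,0],
    [0,33,-22,6,0,0,0],
    [0,33,-22,6,0,0,0],
    [0,33,-22,6,0,0,0],
    [0,33,-22,6,0,0,0],
    [0,33,-22,6,0,0,0],
    [0,33,-22,6,0,0,0],
    [0,0,0,0,0,0,0.14],
    [0,0,0,0,0,0,0.14],
    [0,0,0,0,0,0,0.14]
  ],
  "force": 100
}}

```text
time: 1.1
tool_pos: [384.5, -314.2, 181.2]
tcp_rot: [-179.5, 0.3, -2.7]
ft_force: [-0.1, -0.4, -0.9]
finger_gap: -0.3
```

```bash
python3 - <<'E'
from h import *
import cv2,pickle
s=sense();pickle.dump(s,open("s1.pkl","wb"));cv2.imwrite("pics/w1.png",snapshot("wrist"));print(s['tool_pos'],s['tcp_rot'],s['joint_pos'],s['ft_force'],s['finger_gap'])
for u,v in((440,172),(280,145)):print("cab edge",ray("top",u,v,410))
print("tip",wproj([444,-275,84],s))
E
```

```text
[ 384.52048384 -314.21807412  181.19653978] [-179.5247488     0.34683908   -2.74823458] [-45.2583223   -6.48689316 104.57620516   0.11697896  82.48751244
  47.47547287] [-0.06314294 -0.37669829 -0.91092493] -0.26706976197457316
cab edge [603.77851717 -78.05565334 410.        ]
cab edge [621.85973692 178.36404893 410.        ]
tip [262.53999073 161.26016482]
```

View pics/w1.png

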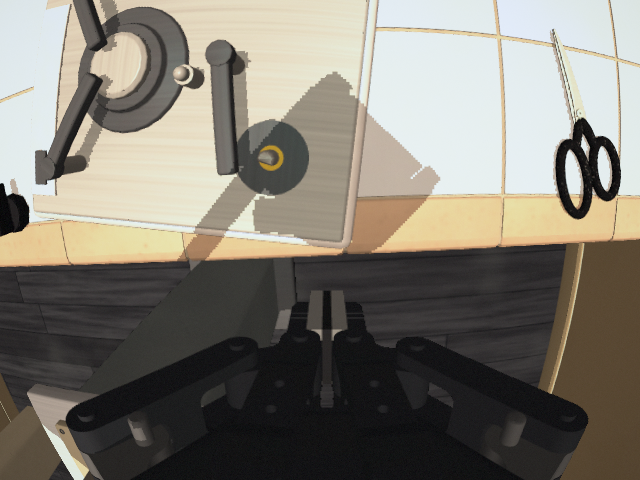

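Wrist view: the shaft tip is at about (264,157), close to the predicted (263,161). The bar runs from its pivot at (222,52) to its end at (228,173). The scene ahead of the bar is clear, so I'll lower the closed fingers beside it.

{"op": "servo_tool", "data": {
  "motion": [
    [0,40,-10,0,0,0,0],
    [0,40,-10,0,0,0,0],
    [0,0,0,29,0,0,0],
    [0,0,0,29,0,0,0],
    [0,0,0,27,0,0,0],
    [0,0,0,0,0,0,0]
  ]
}}

```text
time: 1.75
tool_pos: [467.6, -297.8, 92.5]
tcp_rot: [-179.5, 0.4, -2.4]
ft_force: [-0.6, 0.5, -1.0]
finger_gap: 0.1
```

{"op": "servo_tool", "data": {
  "motion": [
    [0,-1,-10,-1,0,0,0],
    [0,-1,-10,0,0,0,0],
    [0,-1,-7,0,0,0,0],
    [0,-2,-6,0,0,0,0],
    [0,-1,-6,0,0,0,0],
    [0,0,-6,0,0,0,0],
    [0,0,-6,0,0,0,0],
    [0,1,-6,0,0,0,0],
    [0,1,-6,0,0,0,0],
    [0,0,0,0,0,0,0]
  ]
}}

```text
time: 2.75
tool_pos: [468.6, -231.2, 101.1]
tcp_rot: [-179.8, -0.1, -2.2]
ft_force: [-0.3, 0.9, -0.4]
finger_gap: 0.1
```

```bash
python3 - <<'E'
from h import *
import cv2
s=sense();im=snapshot("wrist");print(s['tool_pos'],s['ft_force'])
cv2.imwrite("pics/w2.png",im[60:400,120:560]);print(wproj([513,-253,104],s)-[120,60])
E
```

```text
[ 468.59125839 -231.15398441  101.05495682] [-0.27447824  0.93856789 -0.40684951]
[258.83337261 146.22415325]
```

View pics/w2.png

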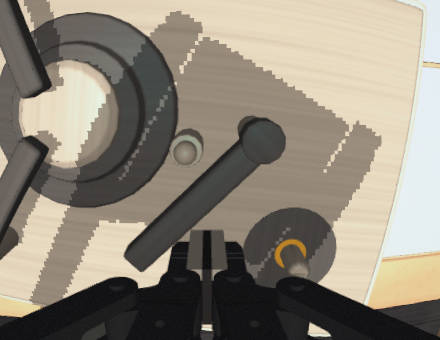

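Crop: the bar runs from the pivot at (263,141) to its end at (140,258), so it has swung about halfway. The fingers sit behind it at (205,255). The tool has drifted up, so I'll lower it and continue.

{"op": "servo_tool", "data": {
  "motion": [
    [0,0,0,3,0,0,0],
    [0,0,0,3,0,0,0],
    [0,2,-6,1,0,0,0],
    [0,3,-6,1,0,0,0],
    [0,4,-5,1,0,0,0],
    [0,4,-4,1,0,0,0],
    [0,6,-3,1,0,0,0],
    [0,6,-2,1,0,0,0]
  ]
}}

```text
time: 3.6
tool_pos: [495.5, -205.6, 87.8]
tcp_rot: [-179.9, 0.0, -2.3]
ft_force: [-1.0, -0.1, -0.5]
finger_gap: 0.3
```

{"op": "servo_tool", "data": {
  "motion": [
    [0,2,0,-3,0,0,0],
    [0,2,0,-2,0,0,0],
    [0,2,0,0,0,0,0],
    [0,2,0,0,0,0,0],
    [0,2,0,0,0,0,0]
  ]
}}

```text
time: 4.1
tool_pos: [504.9, -204.9, 92.2]
tcp_rot: [-179.8, 0.3, -2.2]
ft_force: [-13.7, 0.6, 7.5]
finger_gap: 0.3
```

{"op": "servo_tool", "data": {
  "motion": [
    [0,-4,0,0,0,0,0],
    [0,-10,0,0,0,0,0],
    [0,-15,0,-10,0,0,0],
    [0,-20,0,-30,0,0,0],
    [0,-20,0,-30,0,0,0],
    [0,-20,10,-20,0,0,0],
    [0,0,0,0,0,0,0]
  ]
}}

```text
time: 4.8
tool_pos: [410.0, -211.4, 184.1]
tcp_rot: [-179.7, 0.4, -2.2]
ft_force: [-0.5, -0.4, 0.7]
finger_gap: 0.0
```

```bash
python3 - <<'E'
from h import *
import cv2,pickle
s=sense();im=snapshot("wrist");pickle.dump(s,open("s3.pkl","wb"));print(s['tool_pos'],s['tcp_rot'],s['ft_force'])
cv2.imwrite("pics/w3.png",im)
p,t=wproj([513.3,-253,104],s),wproj([444.3,-275.1,84],s);print(p,t)
x,y=t.astype(int); a=cv2.resize(im[:300,60:460],None,fx=2,fy=2,interpolation=cv2.INTER_CUBIC)
cv2.imwrite("pics/w3c.png",a)
E
```

```text
[ 409.97122942 -211.41799501  184.09134621] [-179.71471739    0.42503767   -2.22930674] [-0.52842055 -0.350745    0.67582386]
[390.37339632  84.49963872] [420.15857287 192.68789531]
```

View pics/w3c.png

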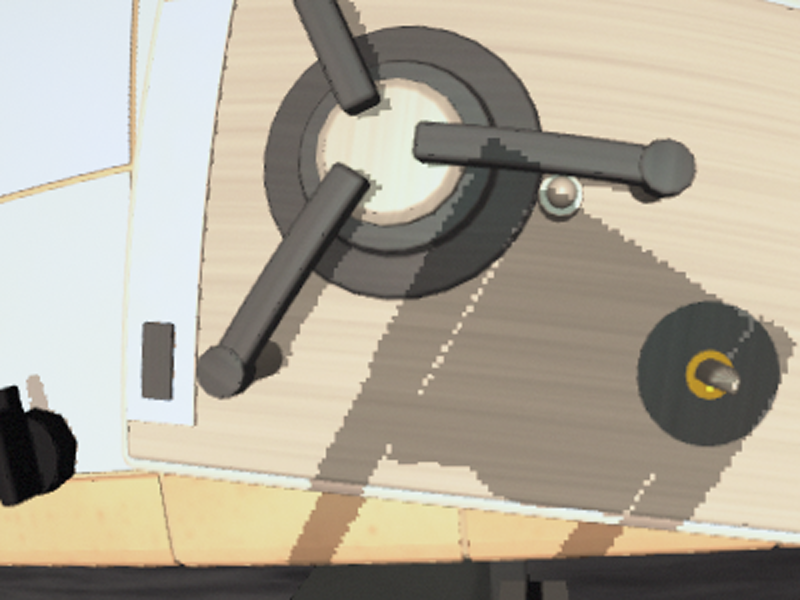

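The bar has passed the ball at crop (561,193) and now points at the burner. Its pivot is at (667,167) and its end at (416,140). The shaft tip is near (730,378). I'll check the swing in numbers and enlarge the shaft.

```bash
python3 - <<'E'
from h import *
import cv2,pickle
s=pickle.load(open("s3.pkl","rb")); q=lambda x,y:(60+(x+.5)/2-.5,(y+.5)/2-.5)
obs=[((667,167),(20,-53,104)),((222,371),(20-76.2,35+44,104)),((732,378),(-45,-85,84))]
f=lambda p:np.concatenate([wproj(T(p,L),s)-q(*c) for c,L in obs])
r=least_squares(f,[501,-197,-.147]);c=r.x;print(c,np.degrees(c[2]),r.fun.round(1))
print("tip",T(c,(-45,-85,84)),"seen",wray(*q(732,378),84,s))
e,pv=wray(*q(416,140),104,s),wray(*q(667,167),104,s);d=e-pv
print("swing",np.pi/2+2.025-(np.arctan2(d[1],d[0])-c[2]),np.linalg.norm(d),pv)
im=cv2.imread("pics/w3.png");im1=cv2.imread("pics/w1.png")
a=cv2.resize(im[172:204,400:440],(500,400),interpolation=cv2.INTER_CUBIC)
p1=np.array([266,157]);b=cv2.resize(im1[p1[1]-16:p1[1]+16,p1[0]-12:p1[0]+12],(300,400),interpolation=cv2.INTER_CUBIC)
cv2.imwrite("pics/sh.png",np.clip(np.hstack([a,b]).astype(float)*1.5,0,255).astype(np.uint8))
E
```

```text
[ 5.03074771e+02 -2.00235688e+02 -1.45219322e-01] -8.320454227151583 [ 1.3 -1.8  0.3  0.8 -1.7  1. ]
tip [ 446.24812972 -277.82906923   84.        ] seen [ 446.91770034 -278.98364703   84.        ]
swing 2.0292130500776886 74.74062341261548 [ 514.09118885 -254.76896934  104.        ]
```

View pics/sh.png

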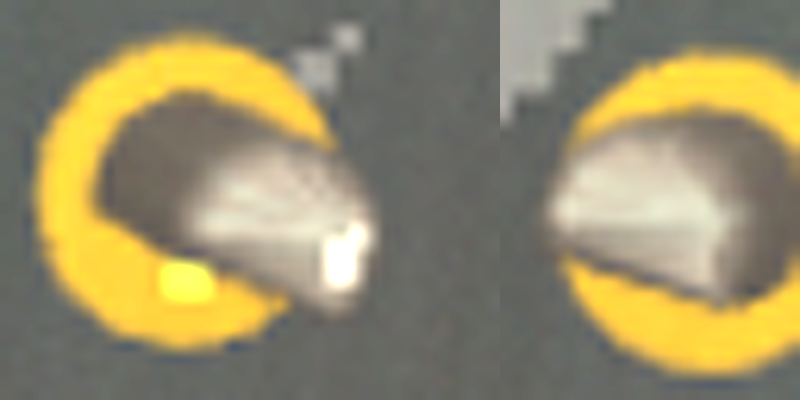

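The swing measures 2.03, so the support is at its end stop. The shaft's flat faces the front but looks turned a bit clockwise, so I'll take one close look from straight above.

{"op": "servo_tool", "data": {
  "motion": [
    [0,-8,17,20,0,0,0],
    [0,-8,17,20,0,0,0],
    [0,-8,17,20,0,0,0],
    [0,-8,17,20,0,0,0],
    [0,0,0,14,0,0,0],
    [0,0,0,6,0,0,0],
    [0,0,0,0,0,0,0]
  ]
}}

```text
time: 5.55
tool_pos: [374.2, -275.6, 73.6]
tcp_rot: [-179.4, 0.4, -2.2]
ft_force: [-0.8, -0.7, 0.5]
finger_gap: -0.3
```

```bash
python3 - <<'E'
from h import *
import cv2,pickle
s=sense();im=snapshot("wrist");pickle.dump(s,open("s4.pkl","wb"));print(s['tool_pos'],s['tcp_rot'],s['ft_force'])
cv2.imwrite("pics/w4.png",im)
t=wproj([446.5,-278,84],s);print(t)
x,y=t.astype(int);x0,y0=x-40,y-30;print(x0,y0)
a=cv2.resize(im[y0:y0+60,x0:x0+80],None,fx=10,fy=10,interpolation=cv2.INTER_CUBIC)
cv2.imwrite("pics/w4c.png",np.clip(a.astype(float)*1.5,0,255).astype(np.uint8))
E
```

```text
[ 374.16010247 -275.55321458   73.59178032] [-179.40874403    0.39688881   -2.22815728] [-0.78444443 -0.68497471  0.5012051 ]
[324.95698282 133.9699266 ]
284 103
```

View pics/w4c.png

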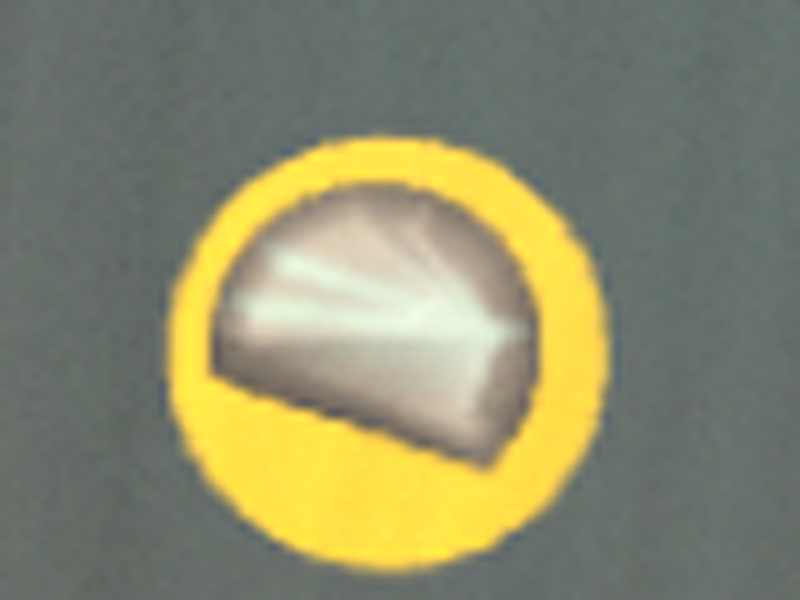

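The D is seen nearly end-on, with its flat from (210,377) to (490,468) and its axis near (376,347).

```bash
python3 - <<'E'
from h import *
import pickle
s=pickle.load(open("s4.pkl","rb")); q=lambda x,y:(284+(x+.5)/10-.5,103+(y+.5)/10-.5)
a,b,c=[wray(*q(*p),82.5,s) for p in((210,377),(490,468),(376,347))]
print(a,b,c,np.linalg.norm(a-b)); d=a-b; print("knob yaw wanted",np.degrees(np.arctan2(d[1],d[0]))-90)
E
```

```text
[ 444.60749613 -270.66541781   82.5       ] [ 440.91612279 -280.45279236   82.5       ] [ 445.41023419 -276.58892652   82.5       ] 10.460350742119527
knob yaw wanted -20.66430066411712
```

{"op": "servo_tool", "data": {
  "motion": [
    [0,-2,-5,-45,0,0,0],
    [0,3,-30,-38,0,0,0],
    [40,3,-48,0,0,0,0],
    [40,3,-48,0,0,0,0],
    [40,3,-48,0,0,0,0],
    [40,3,-48,0,0,0,0],
    [40,3,-48,0,0,0,0],
    [40,3,-48,0,0,0,0],
    [40,3,-48,0,0,0,0],
    [40,3,-48,0,0,0,0]
  ]
}}

```text
time: 6.6
tool_pos: [422.4, 153.4, 176.5]
tcp_rot: [-179.4, -1.0, -2.4]
ft_force: [0.3, -0.4, 0.3]
finger_gap: 40.0
```

{"op": "servo_tool", "data": {
  "motion": [
    [40,-10,-32,20,0,0,0],
    [40,-10,-32,20,0,0,0],
    [40,-9,-32,20,0,0,0],
    [40,0,0,20,0,0,-0.13],
    [40,0,0,18,0,0,-0.13],
    [40,0,0,0,0,0,0]
  ]
}}

```text
time: 7.2
tool_pos: [400.0, 268.5, 84.5]
tcp_rot: [-179.4, -2.0, 13.7]
ft_force: [-0.4, 0.3, 0.1]
finger_gap: 40.2
```

```bash
python3 - <<'E'
from h import *
import cv2,pickle
s=sense();im=snapshot("wrist");pickle.dump(s,open("s5.pkl","wb"));print(s['tool_pos'],s['tcp_rot'],s['ft_force'])
cv2.imwrite("pics/w5.png",im)
t=wproj([467.5,265.5,42],s);print(t)
x,y=t.astype(int);x0,y0=x-80,y-60;print(x0,y0)
a=cv2.resize(im[y0:y0+120,x0:x0+160],None,fx=5,fy=5,interpolation=cv2.INTER_CUBIC)
cv2.imwrite("pics/w5c.png",np.clip(a.astype(float)*1.8,0,255).astype(np.uint8))
E
```

```text
[400.00942204 268.54725277  84.52852196] [-179.41144843   -1.98863938   13.67065684] [-0.36611434  0.32643298  0.14979467]
[364.73081524 154.89797171]
284 94
```

View pics/w5c.png

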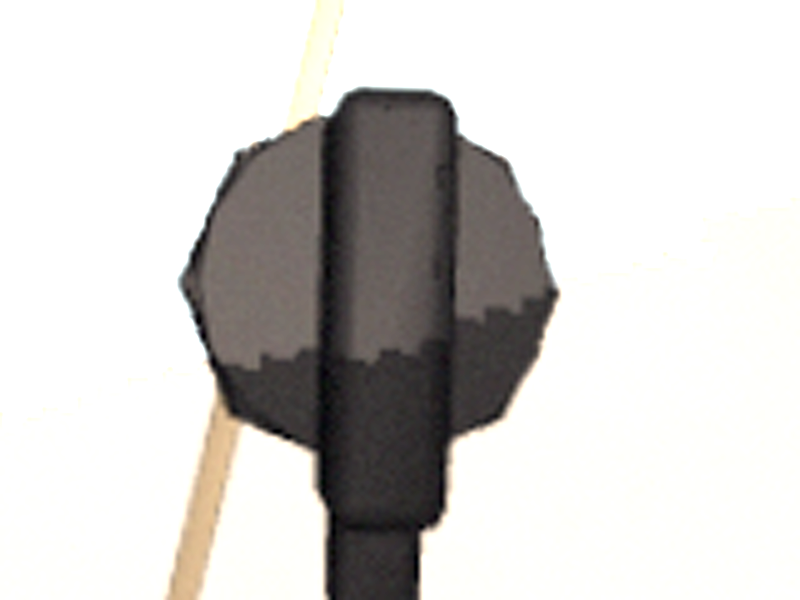

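The knob's bar-top ends are at about (398,92) and (382,524) in the crop. The skirt spans x from 182 to 557, and the nose is at the bottom, toward the robot.

```bash
python3 - <<'E'
from h import *
import pickle
s=pickle.load(open("s5.pkl","rb")); q=lambda x,y:(284+(x+.5)/5-.5,94+(y+.5)/5-.5)
a,b=wray(*q(397,92),41,s),wray(*q(383,524),41,s)
d=a-b;L=np.linalg.norm(d);print(L,"yaw",np.degrees(np.arctan2(d[1],d[0])))
print("centre bar",b+d*26/46)
l,r=wray(*q(182,286),14,s),wray(*q(557,290),14,s);print("skirt",(l+r)/2,np.linalg.norm(l-r))
c=(b+d*26/46); c=c[:2]
R=Ro.from_euler('xyz',s['tcp_rot'],degrees=True).as_matrix();print("tool shift",R.T@(np.r_[c,24]-s['tool_pos']))
E
```

```text
44.133763765082676 yaw 12.236408009489097
centre bar [469.82534929 267.44890978  41.        ]
skirt [469.51680004 267.47935695  14.        ] 43.39182197447786
tool shift [65.43735769 18.212097   62.65336197]
```

{"op": "servo_tool", "data": {
  "motion": [
    [40,0,0,0,-0.01,-0.035,0.026],
    [40,22,6,3,0,0,0],
    [40,22,6,3,0,0,0],
    [40,21,6,3,0,0,0],
    [40,0,0,0,0,0,0]
  ]
}}

```text
time: 7.75
tool_pos: [475.0, 266.1, 87.0]
tcp_rot: [-179.8, -0.7, 10.7]
ft_force: [-1.0, -0.2, -0.0]
finger_gap: 39.9
```

{"op": "servo_tool", "data": {
  "motion": [
    [40,-4,-2,10,0,-0.012,-0.026],
    [40,-1,0,15,0,0,0],
    [40,0,0,10,0,0,0],
    [40,0,0,10,0,0,0],
    [40,0,0,0,0,0,0]
  ]
}}

```text
time: 8.25
tool_pos: [468.5, 267.8, 40.6]
tcp_rot: [-179.7, -0.0, 11.9]
ft_force: [-1.2, 0.2, 0.3]
finger_gap: 39.8
```

{"op": "servo_tool", "data": {
  "motion": [
    [40,1,0,6,0,0,0],
    [40,0,0,5,0,0,0],
    [40,0,0,4,0,0,0],
    [40,0,0,0,0,0,0]
  ]
}}

```text
time: 8.65
tool_pos: [468.7, 268.2, 23.9]
tcp_rot: [-179.7, 0.0, 12.0]
ft_force: [0.1, -0.2, -0.6]
finger_gap: 39.9
```

{"op": "servo_tool", "data": {
  "motion": [
    [0,0,0,0,0,0,0],
    [0,0,0,0,0,0,0],
    [0,0,0,0,0,0,0],
    [0,0,0,0,0,0,0],
    [0,0,0,0,0,0,0]
  ],
  "force": 100
}}

```text
time: 9.15
tool_pos: [469.8, 268.5, 25.1]
tcp_rot: [-179.7, -0.1, 12.0]
ft_force: [1.1, -1.0, 0.0]
finger_gap: 10.5
```

{"op": "servo_tool", "data": {
  "motion": [
    [0,0,0,-5,0,0,0],
    [0,0,0,-15,0,0,0],
    [0,0,0,-30,0,0,0],
    [0,0,0,-35,0,0,0],
    [0,0,0,-35,0,0,0],
    [0,0,0,-35,0,0,0],
    [0,0,0,0,0,0,0]
  ]
}}

```text
time: 9.85
tool_pos: [468.7, 267.2, 191.1]
tcp_rot: [-179.7, -0.1, 12.0]
ft_force: [0.7, 0.7, 1.3]
finger_gap: 10.6
```

```bash
python3 - <<'E'
from h import *
import cv2,pickle
P=[]
for i in range(4):
    s=sense();im=snapshot("wrist");P.append(np.r_[s['tool_pos'],s['tcp_rot'],s['finger_gap'],s['ft_force']])
print(np.array(P).round(2),s['joint_pos'])
pickle.dump(s,open("s6.pkl","wb"));cv2.imwrite("pics/w6.png",im)
for z in(20,):
  R=Ro.from_euler('xyz',s['tcp_rot'],degrees=True).as_matrix(); print(wproj(s['tool_pos'],s))
a=cv2.resize(im[200:400,200:450],None,fx=3,fy=3);cv2.imwrite("pics/w6c.png",np.clip(a.astype(float)*1.8,0,255).astype(np.uint8))
E
```

```text
[[ 4.6870e+02  2.6722e+02  1.9113e+02 -1.7971e+02 -9.0000e-02  1.1950e+01
   1.0630e+01  6.7000e-01  7.5000e-01  1.3500e+00]
 [ 4.6777e+02  2.6680e+02  1.8865e+02 -1.7975e+02  7.0000e-02  1.1950e+01
   1.0220e+01  8.8000e-01  1.3000e-01  6.6000e-01]
 [ 4.6655e+02  2.6623e+02  1.8588e+02 -1.7980e+02  2.9000e-01  1.1950e+01
   1.0470e+01 -2.8000e-01 -1.3400e+00 -1.5400e+00]
 [ 4.6554e+02  2.6580e+02  1.8386e+02 -1.7983e+02  4.7000e-01  1.1950e+01
   1.0550e+01 -8.0000e-02 -1.1000e-01 -1.3100e+00]] [ 24.06360215  -0.48599475  98.5414638    0.26650514  82.37146865
 102.07641729]
[326.1057879  310.77951989]
```

View pics/w6c.png

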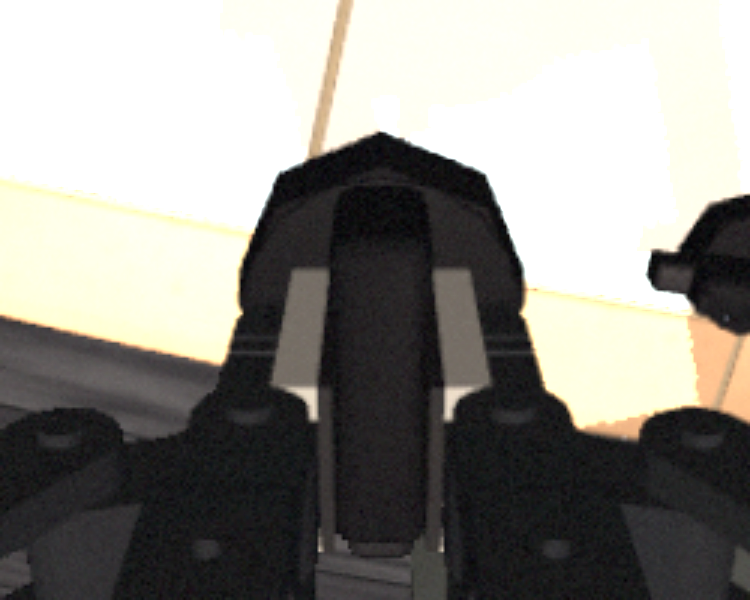

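The knob is held upright between the pads, with its nose toward the robot. I'll carry it to the shaft.

{"op": "servo_tool", "data": {
  "motion": [
    [0,-5,20,0,0,0,0],
    [0,-10,42,0,0,0,0],
    [0,-10,45,0,0,0,0],
    [0,-10,45,0,0,0,0],
    [0,-10,45,0,0,0,0],
    [0,-10,45,0,0,0,0],
    [0,-10,45,0,0,0,0],
    [0,-10,45,0,0,0,0],
    [0,-10,45,0,0,0,0],
    [0,-10,45,0,0,0,0]
  ]
}}

```text
time: 11.05
tool_pos: [447.3, -176.4, 164.0]
tcp_rot: [-179.3, 2.3, 12.6]
ft_force: [1.3, 0.4, -0.1]
finger_gap: 10.6
```

{"op": "servo_tool", "data": {
  "motion": [
    [0,0,20,0,0,0,0.1],
    [0,0,10,0,0,0,0.13],
    [0,0,0,0,0,0,0.13],
    [0,0,0,0,0,0,0.13],
    [0,0,0,0,0,0,0],
    [0,0,0,0,0,0,0]
  ]
}}

```text
time: 11.65
tool_pos: [444.3, -210.9, 151.8]
tcp_rot: [179.7, 3.5, -16.9]
ft_force: [-0.9, 0.2, -0.1]
finger_gap: 10.3
```

```bash
cat > g.py <<'E'
from h import *
import sys
x,y,z,yaw=map(float,sys.argv[1:]); s=sense()
R=Ro.from_euler('xyz',s['tcp_rot'],degrees=True); G=Ro.from_euler('xyz',[180,0,yaw],degrees=True)
print((R.inv().apply(np.array([x,y,z])-s['tool_pos'])).round(1),(R.inv()*G).as_rotvec().round(3),s['tool_pos'].round(1),s['tcp_rot'].round(2),s['ft_force'].round(1),s['qd'].round(1))
E
python3 g.py 444.7 -276.1 125 -20.7
```

```text
[20.9 62.1 25.9] [0.008 0.061 0.067] [ 444.3 -210.9  151.8] [179.69   3.53 -16.87] [-0.9  0.2 -0.1] [ 0.   0.6  0.8  0.1 -0.1  1. ]
```

{"op": "servo_tool", "data": {
  "motion": [
    [0,0,0,0,0.008,0.061,0.067],
    [0,7,20,6,0,0,0],
    [0,7,20,6,0,0,0],
    [0,6,18,6,0,0,0],
    [0,0,0,0,0,0,0],
    [0,0,0,0,0,0,0]
  ]
}}

```text
time: 12.25
tool_pos: [440.5, -270.0, 128.5]
tcp_rot: [-179.8, 0.3, -19.4]
ft_force: [0.2, -0.4, -0.9]
finger_gap: 10.3
```

```bash
python3 g.py 444.7 -276.1 113 -20.7
```

```text
[ 6.1  4.5 15.4] [-0.004  0.006  0.022] [ 440.5 -270.   128.5] [-179.79    0.34  -19.45] [ 0.2 -0.4 -0.9] [-0.4  0.7  0.2 -0.3 -0.4 -1.7]
```

{"op": "servo_tool", "data": {
  "motion": [
    [0,3,2,7,-0.004,0.006,0.022],
    [0,3,2,4,0,0,0],
    [0,0,0,2,0,0,0],
    [0,0,0,0,0,0,0],
    [0,0,0,0,0,0,0]
  ]
}}

```text
time: 12.75
tool_pos: [445.5, -273.6, 114.1]
tcp_rot: [-180.0, 0.0, -20.5]
ft_force: [-0.3, -0.4, -0.4]
finger_gap: 10.3
```

```bash
python3 g.py 444.7 -276.1 108 -20.7
```

```text
[0.1 2.7 6.1] [-0.     0.     0.003] [ 445.5 -273.6  114.1] [-1.80e+02  2.00e-02 -2.05e+01] [-0.3 -0.4 -0.4] [ 0.3  0.1  0.2 -0.  -0.  -0.1]
```

{"op": "servo_tool", "data": {
  "motion": [
    [0,0,2.7,1,0,0,0.003],
    [0,0,0,1,0,0,0],
    [0,0,0,0,0,0,0],
    [0,0,0,0,0,0,0]
  ]
}}

```text
time: 13.15
tool_pos: [444.8, -276.4, 112.5]
tcp_rot: [180.0, -0.0, -20.7]
ft_force: [-0.0, -0.5, -0.6]
finger_gap: 10.8
```

```bash
python3 g.py 444.7 -276.1 106 -20.7
```

```text
[-0.2 -0.2  6.5] [ 0.    -0.001  0.001] [ 444.8 -276.4  112.5] [ 1.7999e+02 -3.0000e-02 -2.0670e+01] [-0.  -0.5 -0.6] [-0.2 -0.1  0.   0.   0.  -0. ]
```

{"op": "servo_tool", "data": {
  "motion": [
    [0,0,0,2,0,0,0],
    [0,0,0,2,0,0,0],
    [0,0,0,2,0,0,0],
    [0,0,0,0,0,0,0]
  ]
}}

```text
time: 13.55
tool_pos: [444.8, -276.4, 106.1]
tcp_rot: [180.0, -0.0, -20.7]
ft_force: [-0.2, 0.4, -0.1]
finger_gap: 11.0
```

{"op": "servo_tool", "data": {
  "motion": [
    [0,0,0,1,0,0,0],
    [0,0,0,1,0,0,0],
    [0,0,0,0,0,0,0]
  ]
}}

```text
time: 13.85
tool_pos: [444.7, -276.3, 103.8]
tcp_rot: [180.0, -0.0, -20.7]
ft_force: [0.1, -0.0, -0.9]
finger_gap: 10.6
```

There is no contact force with the bore mouth about 5 mm below the shaft tip, so the knob is going on.

{"op": "servo_tool", "data": {
  "motion": [
    [0,0,0,2,0,0,0],
    [0,0,0,2,0,0,0],
    [0,0,0,2,0,0,0],
    [0,0,0,0,0,0,0]
  ]
}}

```text
time: 14.25
tool_pos: [444.7, -276.3, 97.3]
tcp_rot: [180.0, -0.0, -20.7]
ft_force: [-0.2, 0.3, -1.2]
finger_gap: 10.2
```

{"op": "servo_tool", "data": {
  "motion": [
    [0,0,0,2,0,0,0],
    [0,0,0,1,0,0,0],
    [0,0,0,1,0,0,0],
    [0,0,0,0,0,0,0]
  ]
}}

```text
time: 14.65
tool_pos: [444.7, -276.3, 92.9]
tcp_rot: [180.0, -0.0, -20.7]
ft_force: [1.3, 0.6, -0.1]
finger_gap: 10.5
```

{"op": "servo_tool", "data": {
  "motion": [
    [0,0,0,1,0,0,0],
    [0,0,0,1,0,0,0],
    [0,0,0,0,0,0,0]
  ]
}}

```text
time: 14.95
tool_pos: [445.0, -276.5, 92.0]
tcp_rot: [180.0, -0.1, -20.7]
ft_force: [-3.0, 1.4, 5.6]
finger_gap: 10.7
```

{"op": "servo_tool", "data": {
  "motion": [
    [0,0,0,1.5,0,0,0],
    [0,0,0,1.5,0,0,0],
    [0,0,0,1,0,0,0]
  ]
}}

```text
time: 15.25
tool_pos: [445.2, -276.7, 89.8]
tcp_rot: [180.0, -0.1, -20.7]
ft_force: [-3.8, 2.6, 6.6]
finger_gap: 10.4
```

{"op": "servo_tool", "data": {
  "motion": [
    [0,0,0,2,0,0,0],
    [0,0,0,2,0,0,0],
    [0,0,0,2,0,0,0]
  ]
}}

```text
time: 15.55
tool_pos: [445.4, -276.8, 86.2]
tcp_rot: [179.9, -0.1, -20.6]
ft_force: [-4.8, 3.1, 9.6]
finger_gap: 10.6
```

{"op": "servo_tool", "data": {
  "motion": [
    [0,0,0,2,0,0,0],
    [0,0,0,2,0,0,0],
    [0,0,0,2,0,0,0]
  ]
}}

```text
time: 15.85
tool_pos: [445.6, -276.9, 85.9]
tcp_rot: [179.9, -0.1, -20.6]
ft_force: [-9.0, 6.6, 20.4]
finger_gap: 10.2
```

{"op": "servo_tool", "data": {
  "motion": [
    [0,-0.5,0,3,0,0,0],
    [0,-0.5,0,3,0,0,0],
    [0,-0.5,0,3,0,0,0]
  ]
}}

```text
time: 16.15
tool_pos: [445.6, -277.0, 85.7]
tcp_rot: [179.9, -0.2, -20.6]
ft_force: [-11.8, 9.1, 26.3]
finger_gap: 10.2
```

```bash
python3 - <<'E'
from h import *
import cv2
for i in range(10):
    s=sense(); im=snapshot("wrist" if i<9 else "scene"); print(s['time'],s['tool_pos'].round(1),s['ft_force'].round(1),s['wrist_torque'].round(2)) if i%3==0 else 0
    if i==8: w=im
a=cv2.resize(w[100:400,60:460],None,fx=1,fy=1);b=cv2.resize(im[150:300,290:490],None,fx=2,fy=2)
cv2.imwrite("pics/fin.png",np.hstack([a,b]))
E
```

```text
16.15 [ 445.6 -277.    85.7] [-11.8   9.1  26.3] [ 1.58  2.   -0.03]
16.3 [ 445.7 -277.    85.8] [-11.1   8.6  26.1] [1.53 1.95 0.  ]
16.45 [ 445.7 -277.    85.8] [-10.9   8.6  26.4] [1.58 1.96 0.  ]
16.6 [ 445.7 -277.    85.8] [-10.5   8.3  26.6] [ 1.54  1.96 -0.04]
```

View pics/fin.png

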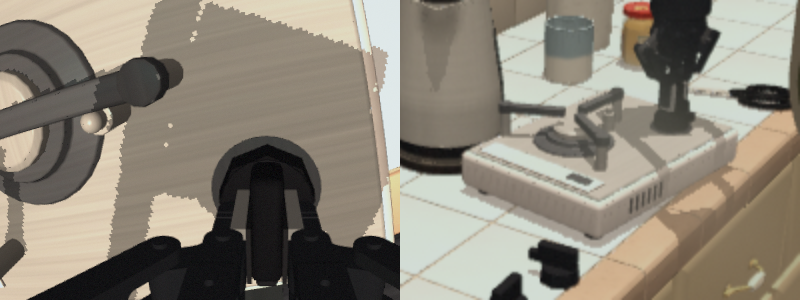

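The picture shows the knob on the shaft and still gripped, and the support over the burner. The push is a steady 26 N at constant depth.

```bash
python3 -c "
from bench import *
print(hand_in())"
```

```text
the job is handed in; nothing more can be done
None
```

The job is handed in: the third pan support is in its end position over the burner, and the knob is on the shaft, still gripped and pressed all the way in.

- **Support:** I pushed the folded bar round past the sprung ball. Afterwards it measured 2.03 rad against the stop at 2.025, with the ball behind it.
- **Knob choice:** I took the knob farthest from the base, 535 mm away against 446 and 431 mm for the two look-alikes.
- **Fit:** The shaft was turned about 12° clockwise, so I turned the knob to match, to a yaw of −20.7°. It slid on with no noticeable force.
- **Press:** From the seated height, the push rose from about 6 to 10 N over 6 mm, as the spring should. It then rose steeply at the stop and held at 26 N with the height steady at 85.8 mm.

**Last checks:**
- About 14 N of sideways force remained on the knob during the hold, probably slight arm deflection.
- The gripper read 10.5 mm on the 13 mm bar, and I did not explain that. The last picture still showed the knob upright in the jaws.
- I did not measure the timer, spice jar and matchbox again at the end. I saw no contact with them.

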